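# Open the wide terminal box

## Robot

A 6-joint arm with a two-finger parallel gripper is mounted at the origin on the work surface. World frame = base frame: x ahead of the robot, y to its left, z up, the work surface at z = 0. Lengths are in mm, angles in rad, forces in N, time in s.
With the tool pointing down it reaches from about 275 to 850 mm from the base axis. Payload 5.2 kg.
Tool frame: the origin (TCP) lies at the very end of the fingers, on their centre line; the grasp point (between the pads) lies 19 mm behind it; z points along the fingers, x is the direction in which the jaws open and shut, and the axes are right-handed (so a half turn about z gives the same grasp; the last joint's range is limited). The gripper opens to 85 mm and grips with 20 to 120 N. Pads are 22 mm wide; open, the fingers measure 114 mm over their backs; the gripper's body (76 mm by 85 mm) begins 54 mm behind the grasp point. The pads swing forward as they close: fully open they stand 13 mm farther back than shut.
Start: joints at [-1.548, 0.259, 1.535, -0, 1.348, -0.203], TCP at [123.158, -536.038, 202.11] pointing down, gripper open.
Joint ranges: [-3.14, 3.14], [-0.91, 2.08], [0.19, 2.58], [-1.22, 4.36], [0.22, 2.71], [-3.12, 3.12]. Speed limits (rad/s): [2.57, 2.57, 3.14, 3.14, 3.14, 3.14].

## Interface

Orientations are given as a rotation vector (axis times angle).
In Python, from cell import bot gives the robot as it stands. Calls block until the motion is done:
- bot.move_to(position, orientation): joint-space move of the TCP to a pose.
- bot.move_straight(position, rotation=None, rate=150, until_force=None): straight line of the TCP; rotation=None keeps the orientation; rate is the mean speed in mm/s. With until_force (N) it stops when the force on the tool has changed by that much, and returns True; else False.
- bot.goto_joints(angles): joint-space move.
- bot.gripper_open() and bot.clamp(): open the fingers fully, or close them until they stop; the grip force is fixed at half the most.
- bot.sleep(seconds).
- bot.inverse_kinematics(position, orientation): joint angles nearest the present ones, or None.
- bot.sense(): the state.
- bot.get_image(name): name is "scene" or "top" or "wrist"; returns (picture, depth): 480x640x3 uint8, red, green, blue; 480x640 float32, mm along the optical axis (not along the pixel's ray), 0 where there is no reading.
- bot.camera_info(name): a dict with "vertical_fov" (degrees; the focal length in pixels is half the picture's height over the tangent of half this angle, whatever the lens; pixels are square), "cx", "cy" (the principal point, pixels), "distortion" ([k1, k2, p1, p2, k3] as OpenCV has them; the pictures are not rectified), "pose" (4x4, takes a point from camera to world coordinates). Camera axes: x right, y down, z forward; pixel columns grow to the right and rows downward; lengths in mm; the calibration is good to about 2 mm. A picture is of the moment at which its call begins: read the wrist's pose just before it. camera_info takes no time and is no camera call; for the wrist camera it gives the pose at the moment of the call.
A pose or a line that the arm cannot do raises bot.IKError and nothing moves.
- bot.close_job(): hands the job in, once; it reports no verdict.
The state is a dict: "time_s": time; "joint_pos": joint angles; "qvel": joint speeds; "joint_torque": joint torques, N m; "ee_pos": TCP position; "ee_rot": TCP orientation; "wrist_force": force on the tool from outside, world axes, zero at the start; "moment": the same for the moment, N m; "width": finger opening in mm.
Only numpy, scipy, OpenCV 4.12 (cv2) and the standard library are available. Lean on these libraries where they do the work, as an engineer would, in place of code of your own. Each camera call takes 0.05 s, during which the arm holds its last target.

## Task

Two terminal boxes stand on the bench, a wide one and a narrow one. On the wide one, press the snap tab beside the cover fully down, where it stays, then push the released cover off its seat until all of it lies flat on the box's catch tray. Only press and push: do not lift the cover, leave the narrow box shut, and do not knock the other things about.

Things in the scene. Friction and masses are not known exactly. Their poses are not given: they have to be found in the camera images.
- wide_box: wide terminal box, the one to open: grey, screwed down, 194 mm (x) by 89 mm (y; the tab's pad sticks out 30 mm more at +y), with a catch tray. Origin: table level, centre line. +x: the way the cover slides off, away from the robot (yaw within 0.5 rad). In mm: near end wall x -98..-90, top z 49; seat over open compartment x -82..-24; tab's bolt x -14..4; tray x 6..90; end stop x 90..96, top z 51. Seat and tray level: z 45
- wide_tab (a joint): how far the wide box's snap tab is pressed in (straight down), m: 0 to 0.003 at the start, its bolt blocking the cover; 0.018 = fully in, against a firm stop; the cover passes over the bolt from 0.0145. It is stiff (about 6 N all the way) and stays where it is left
- wide_tab_top (a point): centre of the ribbed top of the tab's dark thumb pad, to be pressed: 26 mm (box x) by 28 mm (box y), outside the left rail, at box x = 3 mm, y = +60.5 mm; at joint 0 its top is 70 mm above the table, fully in 52 mm (2 mm above the rail beside it). From it a bolt reaches across in front of the cover's leading edge
- wide_cover_push (a point): centre of the upright face to push against at the cover's trailing end (nearest the robot, facing box -x): 50 mm wide, from 51 to 65 mm above the table, this point at 58 mm. From its top edge a ramp slopes down forwards over 34 mm
- wide_cover_center (a point): centre of the wide box's cover plate, loose white plastic, 72 mm (box x) by 74 mm (box y) by 6 mm, about 60 g; slides freely between side rails (1.5 mm play each side, 50 mm high; 55 mm along the seat, with lips 4 mm over the cover's edges). Seated: box x = -53 mm; at the end stop: +54 mm; wholly on the tray from +42 mm
- narrow_box: narrow terminal box, to be left shut: grey, screwed down, 194 mm (x) by 63 mm (y; the tab's pad sticks out 30 mm more at +y), with a catch tray. Origin: table level, centre line. +x: the way the cover slides off, away from the robot (yaw within 0.5 rad). In mm: near end wall x -98..-90, top z 49; seat over open compartment x -82..-24; tab's bolt x -14..4; tray x 6..90; end stop x 90..96, top z 51. Seat and tray level: z 45
- narrow_tab (a joint): the narrow box's snap tab, m, works like the wide one's, 0 = standing up: not to be pressed
- narrow_cover_center (a point): centre of the narrow box's cover plate, 72 by 48 mm: to stay seated at its box's x = -53 mm
- screwdriver: loose screwdriver, 150 mm long, lying between the boxes; must not be knocked about
- bushing: loose brass bushing, 34 mm across, 22 mm high, in front of the gap between the boxes; must not be knocked about
- shaft: loose stepped aluminium shaft, standing, 48 mm across, 70 mm high; must not be knocked about
- jar: loose jar, 60 mm across, 75 mm high; must not be knocked about
- wrench: loose wrench, 160 mm long, lying; must not be knocked about
- flange: loose square aluminium flange, 70 by 70 by 20 mm, beyond the boxes; must not be knocked about
- sensor: loose cylindrical sensor standing on its foot, 36 mm across, 71 mm high; must not be knocked about
- wide_cover: the wide box's loose cover as a whole; origin at the centre of the underside of its plate, 3 mm below wide_cover_center; axes along the box's
Things that resemble listed ones, but are neither listed nor needed, are in the scene too. What is shaped like the wide_cover but blue or orange is not meant. What is shaped like the wide_box but red is not meant.

How it is judged (in metres and radians):
On the way, in this order (a step that is already met when the one before it is completed fails the run):
1. the wide box's tab is pressed in while its cover is still on its seat (value of joint wide_tab above 0.0145 m and x of wide_cover_center in the frame of wide_box below -0.045 m), for 0.1 s.
2. the wide box's cover is off its seat and wholly on the catch tray (x of wide_cover_center in the frame of wide_box above 0.038 m and height (world z) of wide_cover_center between 0.043 and 0.054 m), for 0.2 s.
At the end, for the whole second after the job is handed in: The wide box's cover lies flat (within 0.08 rad) and at rest on the catch tray: its centre 38 to 60 mm along the box's x, within 6 mm of the centre line, 43 to 54 mm above the table; the tab is still in (over 14.5 mm) (all of step 2 and x of wide_cover_center in the frame of wide_box below 0.06 m and y of wide_cover_center in the frame of wide_box between -0.006 and 0.006 m and angle between wide_cover_center's own z axis and vertical below 0.08 rad and value of joint wide_tab above 0.0145 m and linear speed of wide_cover below 0.02 m/s); the robot touches nothing.
It fails at once if the wide box's cover is lifted (over 10 mm) or tipped (over 0.25 rad) (height (world z) of wide_cover_center above 0.058 m or angle between wide_cover_center's own z axis and vertical above 0.25 rad).
It fails at once if the narrow box's tab is pressed in (over 8 mm) or its cover moved by more than 8 mm (value of joint narrow_tab above 0.008 m or distance of narrow_cover_center from where it was at the start of the episode above 0.008 m).
It fails at once if another loose thing is moved by more than 30 mm (distance of any of screwdriver, bushing, shaft, jar, wrench, flange, sensor from where it was at the start of the episode above 0.03 m).
It also fails if it takes over 35 s, if anything falls off the work surface, if the arm or the gripper's body presses on something with over 40 N, if the wrist force passes 120 N, or if a joint passes its speed limit or range.

## Working session

There is one attempt and no reset: what is moved stays moved. The work goes in short steps, each a Python script; the robot and the scene stay as the last script left them, time stands still between calls to the robot, and variables do not carry over. Pictures are saved under pics/ and viewed, and the job is handed in when it is done.

```bash
mkdir -p pics; ls; python3 - <<'E'
from cell import bot
import cv2,numpy as np
for n in("scene","top"):
    p,d=bot.get_image(n); cv2.imwrite(f"pics/{n}0.png",p[:,:,::-1]); np.savez(f"{n}0.npz",p=p,d=d)
    i=bot.camera_info(n); print(n,i)
s=bot.sense();print(s)
E
```

```text
pics
scene {'vertical_fov': 54.77888662419683, 'cx': 319.0777456363995, 'cy': 231.49571288472654, 'distortion': array([-0.08668349,  0.        ,  0.        ,  0.        ,  0.        ]), 'pose': array([[ 1.17113932e-01,  6.82872061e-01, -7.21089506e-01,
         1.29821492e+03],
       [ 9.92913000e-01, -6.57416498e-02,  9.90040891e-02,
        -1.01571666e+02],
       [ 2.02015126e-02, -7.27573903e-01, -6.85731810e-01,
         7.88851769e+02],
       [ 0.00000000e+00,  0.00000000e+00,  0.00000000e+00,
         1.00000000e+00]])}
top {'vertical_fov': 49.916260357758304, 'cx': 318.8026056213609, 'cy': 243.12927140078182, 'distortion': array([-0.09517874,  0.        ,  0.        ,  0.        ,  0.        ]), 'pose': array([[-8.59677984e-03, -9.90785845e-01,  1.35164729e-01,
         3.60617983e+02],
       [-9.99941692e-01,  7.63430779e-03, -7.63745454e-03,
         6.29216041e-01],
       [ 6.53519271e-03, -1.35222505e-01, -9.90793705e-01,
         1.29592186e+03],
       [ 0.00000000e+00,  0.00000000e+00,  0.00000000e+00,
         1.00000000e+00]])}
{'time_s': 0.1, 'joint_pos': array([-1.54777976e+00,  2.59292567e-01,  1.53598085e+00, -7.75945641e-06,
        1.34801554e+00, -2.02817036e-01]), 'qvel': array([ 0.00082875, -0.00173291, -0.00347357,  0.00113795,  0.00101973,
        0.00101893]), 'joint_torque': array([ 2.04937292e-03, -4.46970820e+01, -2.91248649e+01, -3.33649077e-04,
        6.22458028e-03,  2.14621323e-06]), 'ee_pos': array([ 123.15376574, -535.48974184,  201.34290474]), 'ee_rot': array([-2.45658630e+00,  1.95617860e+00,  1.71576307e-03]), 'wrist_force': array([ 0.18927818,  0.40715022, -0.01829596]), 'moment': array([0.01284257, 0.0405378 , 0.02309379]), 'width': 85.54552205550769}
```

View pics/scene0.png

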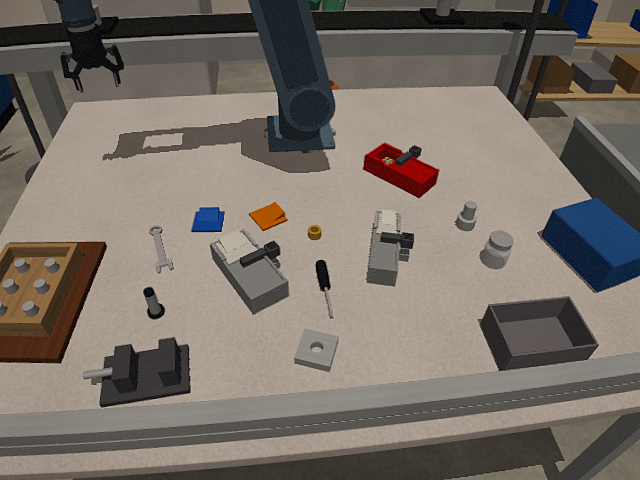

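View pics/top0.png

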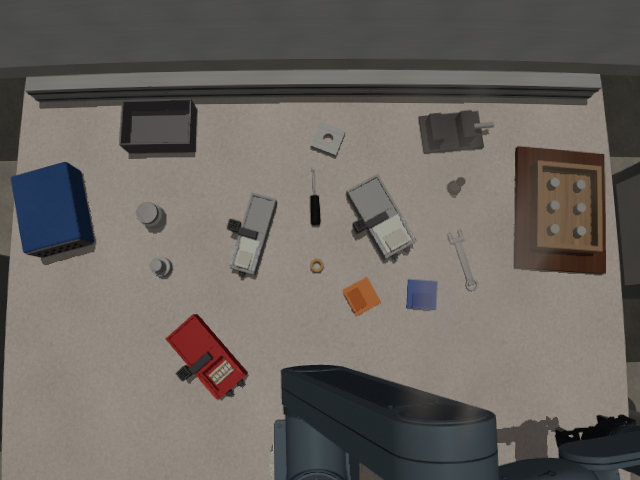

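The scene shows two grey boxes and a red decoy (top view at 207,355). The grey box at top (380,217) / scene (250,268) looks wider than the one at top (253,235) / scene (385,247). I'll enlarge both to confirm.

```bash
python3 - <<'E'
import cv2,numpy as np
t=cv2.imread("pics/top0.png");s=cv2.imread("pics/scene0.png")
a=cv2.resize(t[165:270,220:425],None,fx=3.9,fy=3.9,interpolation=cv2.INTER_CUBIC)[:,:800]
cv2.imwrite("pics/crop_t.png",a)
b=cv2.resize(s[215:320,200:300],None,fx=5.5,fy=5.5,interpolation=cv2.INTER_CUBIC)
cv2.imwrite("pics/crop_s.png",b)
E
```

```text
(no output)
```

View pics/crop_t.png

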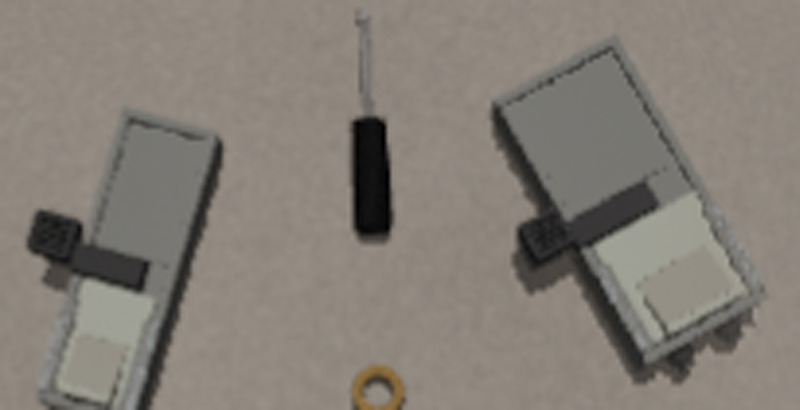

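View pics/crop_s.png

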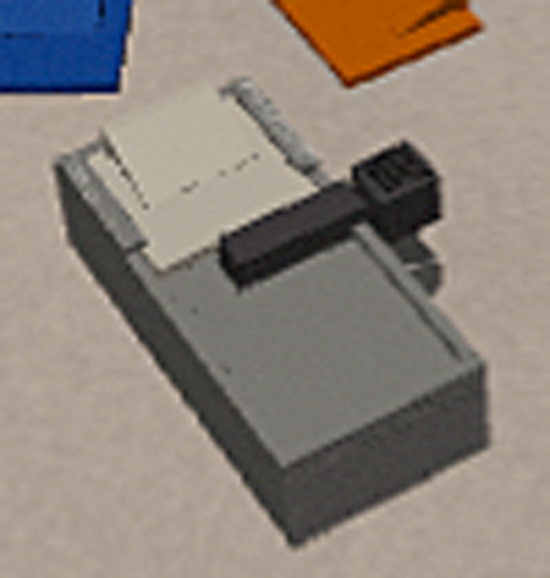

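The right-hand grey box (top 380,217) is the wide one: its tray width is nearly half its length, its white cover is wide, and its tab is on the left. The left box (253,235) is narrow. Next I measure the wide box.

```bash
cat > h.py <<'E'
import cv2,numpy as np
def K(i):
    f=240/np.tan(np.radians(i["vertical_fov"]/2)); return np.array([[f,0,i["cx"]],[0,f,i["cy"]],[0,0,1.]])
def rays(i,uv):
    r=cv2.undistortPoints(np.float64(uv).reshape(-1,1,2),K(i),i["distortion"]).reshape(-1,2)
    return np.c_[r,np.ones(len(r))]
def onplane(i,uv,z):
    P=i["pose"]; d=rays(i,uv)@P[:3,:3].T; return P[:3,3]+d*((z-P[2,3])/d[:,2])[:,None]
def cloud(i,d):
    v,u=np.mgrid[:480,:640]; r=rays(i,np.c_[u.ravel(),v.ravel()])*d.reshape(-1,1)
    return (r@i["pose"][:3,:3].T+i["pose"][:3,3]).reshape(480,640,3)
def fitbox(i,p,d,roi,pr=True):
    """roi u0,u1,v0,v1; box pose from light (non-dark) top surface points"""
    X=cloud(i,d); u0,u1,v0,v1=roi
    m=np.zeros((480,640),bool); m[v0:v1,u0:u1]=1; m&=d>0
    z=X[...,2]; V=p.max(2)
    top=m&(z>38)&(z<56)
    pts=X[top][:,:2]; dark=m&(z>30)&(V<75)
    return X,top,dark
E
python3 - <<'E'
from h import *
from cell import bot
for n,roi in(("top",(335,425,165,270)),("scene",(203,292,222,315))):
    q=np.load(n+"0.npz");p,d=q["p"],q["d"];i=bot.camera_info(n)
    X,top,dark=fitbox(i,p,d,roi)
    z=X[...,2]
    tb=X[roi[3]-12:roi[3],roi[0]:roi[1],2]; print(n,"table z",np.median(X[roi[2]:roi[3],roi[0]:roi[0]+6,2]))
    num,l,st,c=cv2.connectedComponentsWithStats(top.astype(np.uint8)); k=1+np.argmax(st[1:,4])
    r=cv2.minAreaRect(X[l==k][:,:2].astype(np.float32)); print("rect",r, np.percentile(X[l==k][:,2],[5,50,95]))
    print("cover z>58 pts",(top).sum())
    pad=dark&(z>60)&(z<80)
    print("pad",pad.sum(),np.argwhere(pad).mean(0),X[pad].mean(0),np.percentile(X[pad][:,2],[5,50,95]) if pad.any() else "")
    V=p.max(2); w=(V>165)&(z>46)&(z<72)&(np.indices(z.shape)[1]>roi[0])&(np.indices(z.shape)[1]<roi[1])&(np.indices(z.shape)[0]>roi[2])&(np.indices(z.shape)[0]<roi[3])
    print("white",w.sum(),X[w].mean(0),cv2.minAreaRect(X[w][:,:2].astype(np.float32)))
E
```

```text
top table z 0.35834479526499763
rect ((596.564453125, -159.62217712402344), (194.73744201660156, 99.61161041259766), 28.61993980407715) [41.70441989 48.02738831 54.79272205]
cover z>58 pts 2432
pad 153 [223.78431373 362.64052288] [ 574.67076414 -115.40452857   67.40577905] [60.47500641 67.99531868 72.79235569]
white 0 [nan nan nan] ((0.0, 0.0), (0.0, 0.0), 0.0)
scene table z -0.9734793568618443
rect ((592.8335571289062, -149.20089721679688), (198.29222106933594, 120.35919952392578), 28.395919799804688) [41.60140438 46.44512225 54.6839866 ]
cover z>58 pts 2746
pad 122 [247.04098361 271.49180328] [ 578.09678773 -106.9541716    66.68505112] [61.89862107 67.11945034 69.15511107]
white 750 [ 552.45417865 -187.59375987   53.76376092] ((546.8429565429688, -170.16261291503906), (75.85380554199219, 118.47360229492188), 24.985218048095703)<stdin>:14: RuntimeWarning: Mean of empty slice.
  ret = um.true_divide(
```

Rectangle length 194.7 mm (expected 194), centre about (596,-159), yaw about +0.5, pad z about 68. These agree with the description. I'll refine with the wrist camera from above, fingers shut.

```bash
cat >> h.py <<'E'
from scipy.spatial.transform import Rotation as Rn
def rot(yaw,sgn):
    x=sgn*np.array([-np.sin(yaw),np.cos(yaw),0]); z=np.array([0,0,-1.]); return Rn.from_matrix(np.c_[x,np.cross(z,x),z]).as_rotvec()
E
python3 - <<'E'
from h import *
from cell import bot
bot.clamp()
for s in(1,-1): print(s,bot.inverse_kinematics([560,-180,300],rot(.5,s)))
j={s:bot.inverse_kinematics([560,-180,300],rot(.5,s)) for s in(1,-1)}
s=min((k for k in j if j[k] is not None),key=lambda k:abs(j[k][5]))
bot.move_to([560,-180,300],rot(.5,s)); bot.sleep(.2)
i=bot.camera_info("wrist");p,d=bot.get_image("wrist");np.savez("w1.npz",p=p,d=d,**{"pose":i["pose"]})
cv2.imwrite("pics/w1.png",p[:,:,::-1]);print(s,i,bot.sense()["time_s"],bot.sense()["ee_pos"],bot.sense()["width"])
E
```

```text
1 [-0.50049602  0.28566915  1.26365665  0.          1.59226685 -2.57129235]
-1 [-0.50049602  0.28566915  1.26365665  0.          1.59226685  0.5703003 ]
-1 {'vertical_fov': 66.39497730999071, 'cx': 320.4948426113278, 'cy': 238.97675813588623, 'distortion': array([-0.05433424,  0.        ,  0.        ,  0.        ,  0.        ]), 'pose': array([[ 4.78285774e-01, -8.41483203e-01, -2.51294125e-01,
         6.22212301e+02],
       [-8.78204258e-01, -4.58289485e-01, -1.36850392e-01,
        -1.46288640e+02],
       [-8.14901673e-06,  2.86141167e-01, -9.58187473e-01,
         4.71215382e+02],
       [ 0.00000000e+00,  0.00000000e+00,  0.00000000e+00,
         1.00000000e+00]])} 3.175 [ 559.7345861  -180.68678194  299.87647361] -0.08747280623876356
```

View pics/w1.png

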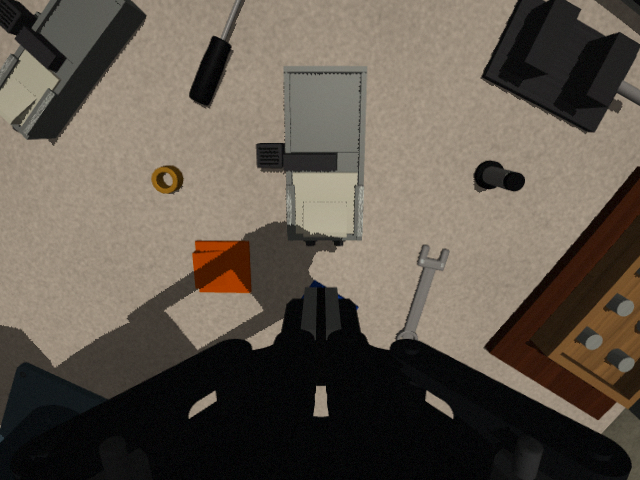

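The wrist view shows the wide box at (325,153), nearly axis-aligned, with the tab pad at (270,155), the cover at (325,205) and the end stop at row 68.

```bash
python3 - <<'E'
from h import *
from cell import bot
q=np.load("w1.npz");p,d=q["p"],q["d"];i=bot.camera_info("wrist");i["pose"]=q["pose"]
X=cloud(i,d);z=X[...,2];V=p.max(2).astype(int)
roi=np.zeros((480,640),bool);roi[60:250,250:372]=1
print("table",np.median(z[60:130,375:400]))
print(np.percentile(z[90:135,300:345],[5,50,95]),"tray z")
m=roi&(z>40)&(z<58)
n,l,st,c=cv2.connectedComponentsWithStats((m&(np.indices(z.shape)[1]>282)).astype(np.uint8));k=1+np.argmax(st[1:,4])
pt=X[l==k];r=cv2.minAreaRect(pt[:,:2].astype(np.float32));print(r,st[k])
pad=roi&(V<90)&(z>60)&(z<76)&(np.indices(z.shape)[1]<285)
uv=np.argwhere(pad)[:,::-1];print("pad",pad.sum(),uv.min(0),uv.max(0),np.median(z[pad]),cv2.minAreaRect(X[pad][:,:2].astype(np.float32)))
w=roi&(V>150)&(z>46)&(z<75);print("white",w.sum())
print("corners at z51", onplane(i,[[284.5,67],[367,67]],51))
g=cv2.cvtColor(p,cv2.COLOR_RGB2BGR)[55:260,240:380];cv2.imwrite("pics/w1c.png",cv2.resize(g,None,fx=2.9,fy=2.9,interpolation=cv2.INTER_CUBIC))
E
```

```text
table -0.3715567371243651
[43.20644658 44.62094513 46.05613512] tray z
((597.2833251953125, -163.91758728027344), (193.37295532226562, 91.77105712890625), 28.366050720214844) [  283    66    84   174 12769]
pad 650 [256 143] [282 167] 68.11265180945529 ((572.4010009765625, -109.94427490234375), (25.654035568237305, 27.874835968017578), 28.208894729614258)
white 3618
corners at z51 [[ 660.93384433  -81.72175552   51.        ]
 [ 702.84969654 -158.55536469   51.        ]]
```

View pics/w1c.png

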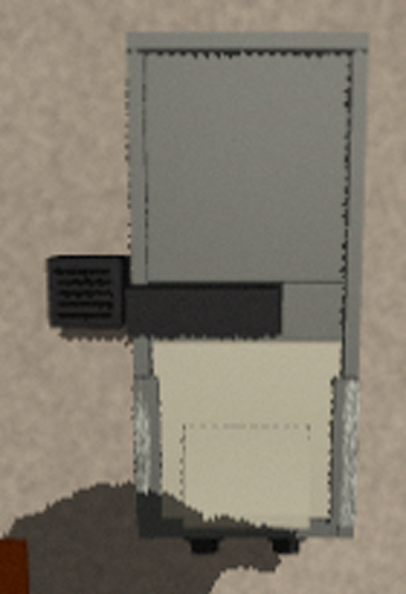

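Three independent estimates of the box origin (pad, rectangle, end stop) agree within 2 mm: (598.2,-164.3), yaw 0.496. The pad is 25.7 x 27.9 mm at z 68. Now pressing it.

```bash
python3 - <<'E'
from h import *
from cell import bot
R=rot(.496,-1); P=np.array([572.2,-109.5])
bot.move_to([*P,95],R); bot.sleep(.1); print(bot.sense()["wrist_force"])
h=bot.move_straight([*P,60],rate=60,until_force=4); print(h,bot.sense()["ee_pos"],bot.sense()["wrist_force"])
h=bot.move_straight([*P,50],rate=30,until_force=22); bot.sleep(.2);s=bot.sense(); print(h,s["ee_pos"],s["wrist_force"],s["time_s"])
E
```

```text
[ 0.06573314 -1.71433517 -0.13935301]
False [ 572.30272755 -109.52080963   59.89128553] [-0.09191467 -0.09295612 -0.41676007]
False [ 572.31996883 -109.54793399   50.16928129] [-0.441356    0.53922653 -0.37911772] 5.5667
```

There was no contact force, which is unexpected. I'll look before moving on.

```bash
python3 - <<'E'
from h import *
from cell import bot
o=[]
for n,(u,v) in(("scene",(255,260)),("top",(370,215))):
    p,d=bot.get_image(n);np.savez(n+"1.npz",p=p,d=d)
    o.append(cv2.resize(p[v-60:v+60,u-60:u+60,::-1],(400,400),interpolation=cv2.INTER_CUBIC))
cv2.imwrite("pics/c2.png",np.hstack(o)); print(bot.sense()["width"])
E
```

```text
0.19379280356467074
```

View pics/c2.png

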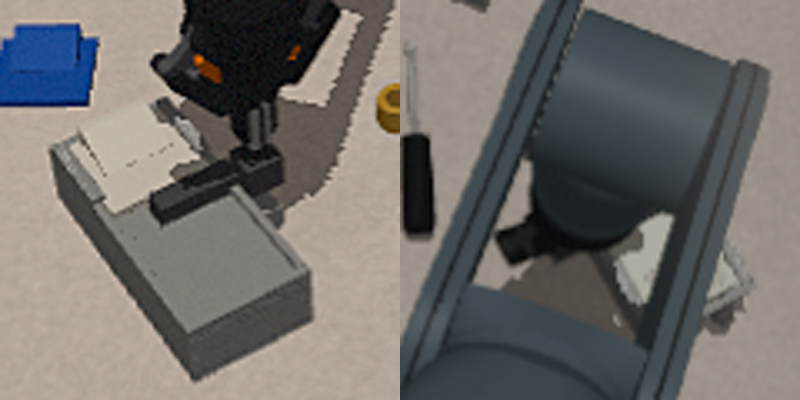

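```bash
python3 - <<'E'
from h import *
from cell import bot
q=np.load("scene1.npz");p,d=q["p"],q["d"]
c=p[220:290,225:305,::-1];a=cv2.resize(c,(400,350),interpolation=cv2.INTER_CUBIC)
w,dw=bot.get_image("wrist");np.savez("w2.npz",p=w,d=dw)
cv2.imwrite("pics/c3.png",np.hstack([a,cv2.resize(w[:350,120:520,::-1],(400,350))]))
i=bot.camera_info("scene");X=cloud(i,d)
for v in range(240,262,2): print(v,[tuple(X[v,u].round().astype(int)) for u in range(266,284,4)])
E
```

```text
240 [(np.int64(578), np.int64(-118), np.int64(89)), (np.int64(581), np.int64(-109), np.int64(91)), (np.int64(581), np.int64(-100), np.int64(90)), (np.int64(489), np.int64(-91), np.int64(0)), (np.int64(488), np.int64(-81), np.int64(-2))]
242 [(np.int64(495), np.int64(-120), np.int64(2)), (np.int64(585), np.int64(-109), np.int64(89)), (np.int64(584), np.int64(-101), np.int64(88)), (np.int64(493), np.int64(-91), np.int64(-3)), (np.int64(496), np.int64(-81), np.int64(-1))]
244 [(np.int64(569), np.int64(-119), np.int64(69)), (np.int64(580), np.int64(-110), np.int64(78)), (np.int64(572), np.int64(-101), np.int64(70)), (np.int64(501), np.int64(-91), np.int64(-2)), (np.int64(502), np.int64(-82), np.int64(-2))]
246 [(np.int64(574), np.int64(-119), np.int64(67)), (np.int64(577), np.int64(-110), np.int64(69)), (np.int64(577), np.int64(-101), np.int64(68)), (np.int64(578), np.int64(-93), np.int64(68)), (np.int64(508), np.int64(-82), np.int64(-2))]
248 [(np.int64(578), np.int64(-119), np.int64(64)), (np.int64(582), np.int64(-110), np.int64(68)), (np.int64(583), np.int64(-102), np.int64(68)), (np.
[... 810 characters left out ...]
nt64(585), np.int64(-120), np.int64(47)), (np.int64(591), np.int64(-112), np.int64(52)), (np.int64(587), np.int64(-103), np.int64(47)), (np.int64(540), np.int64(-94), np.int64(-3)), (np.int64(543), np.int64(-84), np.int64(0))]
258 [(np.int64(594), np.int64(-121), np.int64(50)), (np.int64(591), np.int64(-112), np.int64(45)), (np.int64(566), np.int64(-103), np.int64(19)), (np.int64(549), np.int64(-94), np.int64(0)), (np.int64(549), np.int64(-85), np.int64(-1))]
260 [(np.int64(593), np.int64(-121), np.int64(43)), (np.int64(602), np.int64(-112), np.int64(51)), (np.int64(572), np.int64(-103), np.int64(18)), (np.int64(573), np.int64(-94), np.int64(19)), (np.int64(558), np.int64(-85), np.int64(1))]
```

View pics/c3.png

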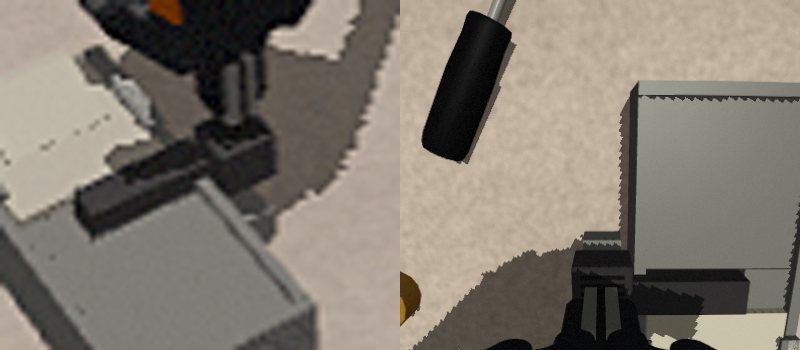

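```bash
python3 - <<'E'
from h import *
from cell import bot
q=np.load("w2.npz");d=q["d"];i=bot.camera_info("wrist");X=cloud(i,d)
c,s=np.cos(.496),np.sin(.496)
def bx(P): e=P-np.array([598.2,-164.3,0]);return np.array([c*e[0]+s*e[1],-s*e[0]+c*e[1],e[2]]).round(0)
for v in range(246,330,6): print(v,bx(X[v,312]),bx(X[v,327]))
st=bot.sense();print(st["ee_pos"],bx(st["ee_pos"]),st["wrist_force"],st["joint_torque"].round(2))
print(i["pose"][:3,3]-st["ee_pos"])
# finger tip extents in the scene view
q=np.load("scene1.npz");d=q["d"];i=bot.camera_info("scene");X=cloud(i,d)
for v in range(232,250,1): print(v,bx(X[v,268]),bx(X[v,271]),bx(X[v,275]),q["p"][v,271])
E
```

```text
246 [10. 66. 19.] [10. 57. 19.]
252 [16. 65. 48.] [16. 58. 48.]
258 [16. 65. 56.] [16. 58. 56.]
264 [17. 65. 66.] [16. 58. 64.]
270 [15. 65. 69.] [15. 58. 69.]
276 [12. 65. 69.] [12. 58. 69.]
282 [ 9. 65. 69.] [ 9. 58. 69.]
288 [13. 64. 85.] [13. 58. 84.]
294 [13. 64. 90.] [13. 58. 91.]
300 [13. 64. 95.] [13. 58. 95.]
306 [12. 64. 99.] [ 13.  59. 101.]
312 [ 13.  64. 105.] [ 13.  59. 105.]
318 [ 13.  64. 109.] [ 13.  59. 109.]
324 [ 12.  64. 112.] [ 13.  59. 113.]
[ 572.28609107 -109.52097957   50.12610942] [ 3. 61. 50.] [-0.04618177  0.38677822 -0.18226359] [ -0.   -51.04 -24.35  -0.    -0.    -0.  ]
[ 62.5349018   34.38878782 171.41932443]
232 [ 15.  51. 121.] [ 16.  58. 118.] [ 17.  67. 114.] [32 28 28]
233 [ 16.  51. 119.] [ 16.  58. 115.] [ 16.  68. 110.] [84 80 78]
234 [ 13.  52. 113.] [ 16.  58. 112.] [ 14.  68. 105.] [76 75 75]
235 [ 12.  53. 109.] [ 17.  57. 111.] [ 14.  68. 103.] [76 70 72]
236 [ 12.  52. 106.] [ 17.  57. 108.] [ 16.  67. 102.] [75 76 71]
237 [ 14.  51. 106.] [ 17.  57. 105.] [ 17.  66. 100.] [77 75 74]
238 [ 12.  52. 100.] [ 16.  57. 101.] [15. 67. 95.] [73 74 71]
239 [12. 52. 98.] [ 18.  56. 100.] [15. 67. 92.] [75 74 71]
240 [13. 51. 96.] [17. 56. 96.] [16. 66. 90.] [75 72 71]
241 [13. 51. 93.] [17. 56. 94.] [15. 67. 86.] [74 71 73]
242 [13. 50. 91.] [15. 57. 89.] [16. 66. 84.] [74 73 72]
243 [14. 50. 88.] [16. 56. 87.] [ 4. 73. 67.] [76 72 72]
244 [-1. 58. 68.] [13. 57. 81.] [ 8. 70. 69.] [90 90 90]
245 [ 1. 56. 68.] [ 2. 63. 64.] [12. 68. 71.] [25 25 25]
246 [ 3. 55. 67.] [ 8. 60. 69.] [12. 67. 68.] [22 19 24]
247 [ 6. 53. 68.] [ 9. 59. 67.] [16. 65. 69.] [8 7 0]
248 [ 9. 52. 67.] [13. 57. 68.] [18. 64. 69.] [42 42 39]
249 [13. 49. 69.] [15. 55. 68.] [18. 64. 66.] [50 42 46]
```

Both the wrist and scene depth put the shut fingertips at z about 82–84 while the TCP reads 50. The real tips end about 32 mm short of the stated TCP. The pad is untouched (top at z 69), which explains the zero force. I'll go on down, guarded by force.

```bash
python3 - <<'E'
from h import *
from cell import bot
P=np.array([572.2,-109.5])
h=bot.move_straight([*P,25],rate=30,until_force=3.5); s=bot.sense(); print(h,s["ee_pos"],s["wrist_force"],s["time_s"])
if h:
    z=s["ee_pos"][2]
    h=bot.move_straight([*P,z-21],rate=25,until_force=18); s=bot.sense(); print(h,s["ee_pos"],s["wrist_force"],s["time_s"])
E
```

```text
True [ 572.16368553 -109.48814526   36.80356899] [-0.34364635  0.07255763  0.20189915] 6.2333
True [ 571.87205935 -109.31627657   22.49034228] [-2.91045956  0.32186473 10.20140466] 6.8917
```

```bash
python3 - <<'E'
from h import *
from cell import bot
P=np.array([572.2,-109.5])
bot.sleep(.1);s=bot.sense(); print(s["ee_pos"],s["wrist_force"])
h=bot.move_straight([*P,17],rate=20,until_force=22); s=bot.sense(); print(h,s["ee_pos"],s["wrist_force"],s["time_s"])
bot.sleep(.1);s=bot.sense(); print(s["ee_pos"],s["wrist_force"])
bot.move_straight([*P,90],rate=150)
bot.move_to([560,-180,300],rot(.496,-1)); bot.sleep(.1)
i=bot.camera_info("wrist");p,d=bot.get_image("wrist");np.savez("w3.npz",p=p,d=d,pose=i["pose"])
X=cloud(i,d);z=X[...,2];V=p.max(2).astype(int);roi=np.zeros((480,640),bool);roi[135:175,250:284]=1
pad=roi&(V<90)&(z>35);print("pad z",np.percentile(z[pad],[10,50,90]))
cv2.imwrite("pics/w3c.png",cv2.resize(p[55:260,240:380,::-1],None,fx=2.9,fy=2.9,interpolation=cv2.INTER_CUBIC));print(bot.sense()["time_s"])
E
```

```text
[ 571.85737001 -109.28668414   22.42776102] [-2.15589317 -0.30392752 11.19637601]
True [ 571.89156722 -109.3141755    22.37902062] [-4.24559754 -0.26272499 12.30960605] 7.2167
[ 571.87863182 -109.29143913   22.31755327] [-3.46914265  0.93645844 13.50913501]
pad z [50.71977649 51.81689246 52.95255026]
8.9667
```

View pics/w3c.png

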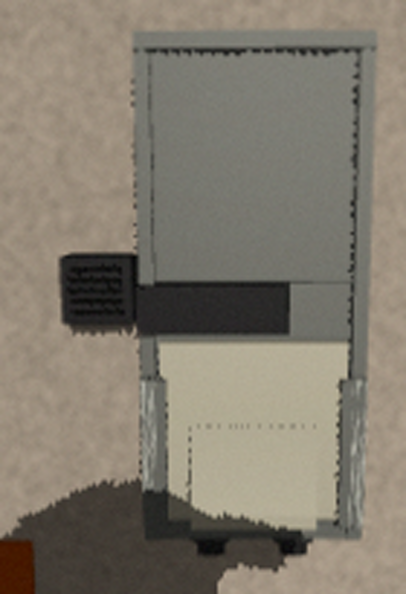

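The pad is now at z 51.8, which is fully in (52). The cover is still seated. The tip offset is therefore about 29.7 mm. Next I push with the tip at z about 55, i.e. TCP z 25.

```bash
cat >> h.py <<'E'
YAW=.496;O=np.array([598.2,-164.3])
def w(x,y): c,s=np.cos(YAW),np.sin(YAW); return O+[c*x-s*y,s*x+c*y]
def bxy(P): e=np.asarray(P)[:2]-O; c,s=np.cos(YAW),np.sin(YAW); return np.array([c*e[0]+s*e[1],-s*e[0]+c*e[1]])
E
python3 - <<'E'
from h import *
from cell import bot
R=rot(YAW,-1)
bot.move_to([*w(-120,0),100],R)
bot.move_straight([*w(-120,0),25.5],rate=120,until_force=10); bot.sleep(.1); s=bot.sense();print(s["ee_pos"],s["wrist_force"])
h=bot.move_straight([*w(-90,0),25.5],rate=30,until_force=2.5); s=bot.sense(); print(h,bxy(s["ee_pos"]),s["ee_pos"][2],s["wrist_force"],s["time_s"])
p,d=bot.get_image("wrist");cv2.imwrite("pics/w4.png",p[:,:,::-1])
E
```

```text
[ 493.55267374 -221.96864468   26.60320968] [-0.5594982  -0.70567025  0.61029298]
False [-9.00473202e+01  7.98994593e-02] 25.42286986961832 [0.46843406 0.67193569 0.67022202] 11.8583
```

View pics/w4.png

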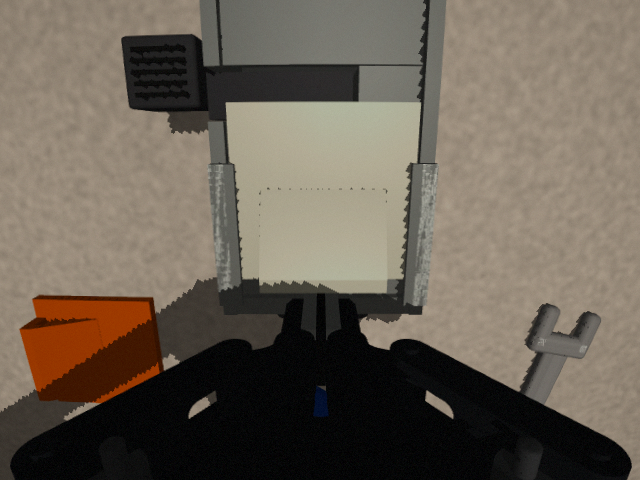

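```bash
python3 - <<'E'
from h import *
from cell import bot
i=bot.camera_info("wrist");p,d=bot.get_image("wrist");X=cloud(i,d)
for v in [60,64,68,75,90,96,99,102,105,110,140,180,186,190,195,220,250,270,280,285,288,291,294,297,300,303,306,310,315]:
    print(v,[ (*bxy(X[v,u]).round(0),X[v,u,2].round(0)) for u in(270,300,321-9,370)],p[v,300])
E
```

```text
60 [(np.float64(7.0), np.float64(20.0), np.float64(45.0)), (np.float64(7.0), np.float64(8.0), np.float64(44.0)), (np.float64(-19.0), np.float64(0.0), np.float64(197.0)), (np.float64(7.0), np.float64(-18.0), np.float64(45.0))] [121 121 114]
64 [(np.float64(6.0), np.float64(20.0), np.float64(46.0)), (np.float64(6.0), np.float64(8.0), np.float64(44.0)), (np.float64(6.0), np.float64(4.0), np.float64(45.0)), (np.float64(6.0), np.float64(-19.0), np.float64(44.0))] [63 63 59]
68 [(np.float64(10.0), np.float64(25.0), np.float64(8.0)), (np.float64(10.0), np.float64(10.0), np.float64(8.0)), (np.float64(10.0), np.float64(4.0), np.float64(9.0)), (np.float64(5.0), np.float64(-19.0), np.float64(44.0))] [42 41 40]
75 [(np.float64(3.0), np.float64(20.0), np.float64(40.0)), (np.float64(2.0), np.float64(9.0), np.float64(41.0)), (np.float64(3.0), np.float64(4.0), np.float64(40.0)), (np.float64(2.0), np.float64(-19.0), np.float64(44.0))] [43 43 44]
90 [(np.float64(-3.0), np.float64(21.0), np.float64(40.0)), (np.float64(-3.0), np.float64(9.0), np.float64(40.0)), (np.float64(-3.0), np.float64(4.0), np.flo
[... 5229 characters left out ...]
.float64(23.0), np.float64(48.0)), (np.float64(-85.0), np.float64(8.0), np.float64(67.0)), (np.float64(-80.0), np.float64(4.0), np.float64(76.0)), (np.float64(-94.0), np.float64(-22.0), np.float64(49.0))] [ 8 10 10]
310 [(np.float64(-96.0), np.float64(23.0), np.float64(49.0)), (np.float64(-84.0), np.float64(8.0), np.float64(72.0)), (np.float64(-80.0), np.float64(3.0), np.float64(79.0)), (np.float64(-96.0), np.float64(-22.0), np.float64(49.0))] [ 7 11  9]
315 [(np.float64(-126.0), np.float64(31.0), np.float64(-1.0)), (np.float64(-85.0), np.float64(8.0), np.float64(75.0)), (np.float64(-80.0), np.float64(3.0), np.float64(83.0)), (np.float64(-125.0), np.float64(-29.0), np.float64(-0.0))] [5 8 4]
```

The cover slides with almost no force. Its leading edge is at x −7.5, its face at −80 against the fingers (centre about −44), and it is passing over the sunk bolt (z 40). Box landmarks read true in this frame (wall −90, tray 6). I'll push on until the centre is at about +49.

```bash
python3 - <<'E'
from h import *
from cell import bot
h=bot.move_straight([*w(3,0),25.5],rate=40,until_force=12); bot.sleep(.1);s=bot.sense(); print(h,bxy(s["ee_pos"]),s["ee_pos"][2],s["wrist_force"],s["time_s"])
i=bot.camera_info("wrist");p,d=bot.get_image("wrist");X=cloud(i,d);cv2.imwrite("pics/w5.png",p[:,:,::-1])
for v in range(40,300,10): print(v,[ (*bxy(X[v,u]).round(0),X[v,u,2].round(0)) for u in(270,370)],p[v,270])
E
```

```text
False [2.96358287 0.01083607] 25.474063311103745 [-0.35564015 -0.61313912 -0.15778761] 14.5333
40 [(np.float64(118.0), np.float64(25.0), np.float64(-1.0)), (np.float64(117.0), np.float64(-24.0), np.float64(1.0))] [152 138 122]
50 [(np.float64(113.0), np.float64(25.0), np.float64(0.0)), (np.float64(74.0), np.float64(0.0), np.float64(197.0))] [152 137 122]
60 [(np.float64(108.0), np.float64(25.0), np.float64(1.0)), (np.float64(108.0), np.float64(-24.0), np.float64(-2.0))] [150 138 122]
70 [(np.float64(103.0), np.float64(26.0), np.float64(0.0)), (np.float64(103.0), np.float64(-24.0), np.float64(0.0))] [133 126 114]
80 [(np.float64(93.0), np.float64(19.0), np.float64(50.0)), (np.float64(92.0), np.float64(-18.0), np.float64(52.0))] [113 113 106]
90 [(np.float64(89.0), np.float64(20.0), np.float64(46.0)), (np.float64(89.0), np.float64(-19.0), np.float64(46.0))] [41 42 40]
100 [(np.float64(86.0), np.float64(20.0), np.float64(45.0)), (np.float64(86.0), np.float64(-19.0), np.float64(45.0))] [111 109 103]
110 [(np.float64(82.0), np.float64(20.0), np.float64(51.0)), (np.float64(82.0), np.float6
[... 1715 characters left out ...]
64(-19.0), np.float64(58.0))] [173 169 144]
250 [(np.float64(29.0), np.float64(20.0), np.float64(60.0)), (np.float64(29.0), np.float64(-19.0), np.float64(61.0))] [175 170 147]
260 [(np.float64(25.0), np.float64(20.0), np.float64(62.0)), (np.float64(26.0), np.float64(-19.0), np.float64(62.0))] [175 168 148]
270 [(np.float64(74.0), np.float64(0.0), np.float64(197.0)), (np.float64(22.0), np.float64(-19.0), np.float64(63.0))] [177 171 148]
280 [(np.float64(18.0), np.float64(20.0), np.float64(65.0)), (np.float64(18.0), np.float64(-19.0), np.float64(65.0))] [175 170 148]
290 [(np.float64(14.0), np.float64(20.0), np.float64(65.0)), (np.float64(14.0), np.float64(-19.0), np.float64(65.0))] [68 66 57]
```

View pics/w5.png

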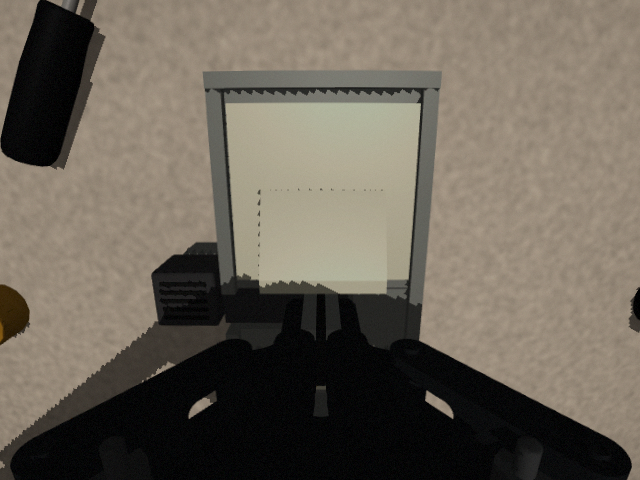

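The cover is flat on the tray at x 13..85 (centre about 49, level, top z 51), with a 5 mm gap to the end stop. I'll back off, rise, look again and hand in.

```bash
python3 - <<'E'
from h import *
from cell import bot
bot.move_straight([*w(-17,0),25.5],rate=60); bot.move_straight([*w(-17,0),120],rate=150)
bot.move_to([560,-180,300],rot(YAW,-1)); bot.sleep(.2)
i=bot.camera_info("wrist");p,d=bot.get_image("wrist");X=cloud(i,d);V=p.max(2)
z=X[...,2];m=(V>150)&(z>46)&(z<70);m[:50]=0;m[260:]=0;m[:,:250]=0;m[:,375:]=0
B=np.array([bxy(q) for q in X[m]]);print(np.percentile(B,[1,50,99],axis=0))
k=np.zeros_like(m);k[135:180,250:284]=1;k&=(V<90)&(z>35);print("pad z",np.median(z[k]))
t,_=bot.get_image("scene");cv2.imwrite("pics/end.png",t[:,:,::-1]);cv2.imwrite("pics/endw.png",p[:,:,::-1]);print(bot.sense()["time_s"],bot.sense()["wrist_force"])
E
```

```text
[[-40.844518   -36.79891317]
 [ 49.31369022  -0.52673947]
 [ 83.90344513  36.56274449]]
pad z 51.79797573249158
16.9083 [-0.60667243 -0.03792021  0.27214543]
```

View pics/end.png

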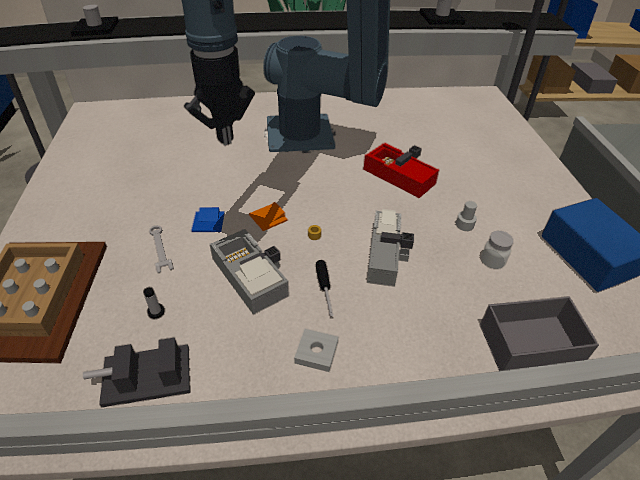

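View pics/endw.png

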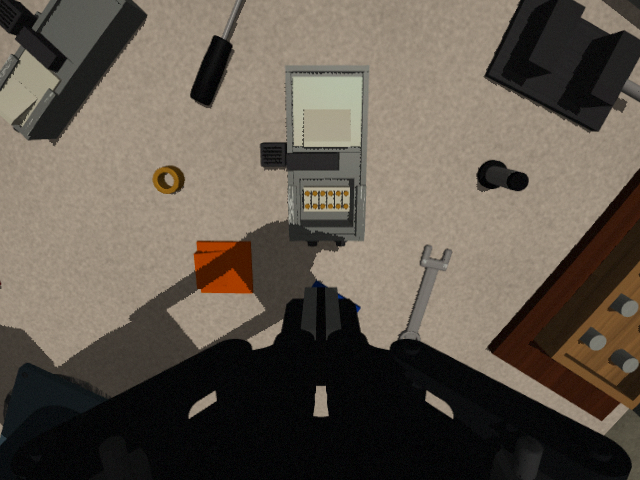

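The cover lies on the tray (wrist view 327,110) and the compartment is open (325,200). The tab is down, the narrow box is shut, and nothing else has moved.

```bash
python3 -c "
from cell import bot
bot.close_job()"
```

```text
the job is handed in; nothing more can be done
```

I pressed the wide box's tab fully in, pushed the cover off its seat onto the catch tray, backed the arm away and handed the job in at about 17 s. `close_job` reports no verdict, so the result rests on my own checks.

- **Tab:** the pad top measured z 51.8 mm both after pressing and at the end; fully in is 52 mm.
- **Cover:** its centre is at about x +49 mm and y −0.5 mm. Its plate top is at z 51 mm and level, and it sits about 5 mm short of the end stop.
- **Other things:** in the last pictures the narrow box is shut with its tab up. The loose things look where they were; I judged this by eye, not by measuring.

**What disagreed:**
- **Fingertip length:** the shut fingertips end about 30 mm short of the stated TCP. My first press therefore stopped above the pad with no contact. Depth images showed the gap, and I corrected the heights from there.
- **Cover contact:** the force guard set to catch first touch on the cover never triggered, because the cover slides too easily. It had already moved about 9 mm by then, with the tab already in, so I took its position from the depth image instead.

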